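# Level the cobbler's balance

### The job

One spare part of the sole-finishing machine lies on the left pan of the green balance (left as the robot sees it): either the bright steel flange, 300 g, or the small copper-coloured gear blank, 100 g; the other one waits on the wooden block. Stand the brass weights that balance it upright on the empty right pan, from the 100 g weight and the 200 g weight, so that the beam comes to rest level. A weight that is not needed stays down on the bench, and the flange stays where it lies, be it on the pan or on the block.

Things in the scene. Friction and masses are not known exactly. Their poses are not given: they have to be found in the camera images.
- weight_100: The 100 g weight: upright brass cylinder 25 mm across and 23 mm high with a small knob of 15 mm on top, 36 mm high in all, the smallest of three brass weights standing on the bench at the robot's right. Origin at the centre of its underside, z up. (The largest, 42 mm across and 54 mm high, is 500 g and never needed.)
- weight_200: The 200 g weight: upright brass cylinder 32 mm across and 29 mm high with a small knob of 15 mm on top, 42 mm high in all, the middle one of the three brass weights. Origin at the centre of its underside, z up.
- weight_pan_top (a point): Centre of the top of the right pan, a flat rimless steel disc, 130 mm across. z up; y along the beam to the left (part) pan's centre, 260 mm away. Pans stay flat and move only vertically, one up as the other goes down: this one is 104 mm above the bench while the part outweighs it, 90 level, 76 overloaded; a few newtons move it, it settles in a second. The dial between them is 145 mm high.
- flange: Steel flange, 300 g (within 2%): bright disc 74 mm across, 7 thick, with a hub 32 across, 20 high in all. Origin: centre of its underside. It lies on the left pan or on a light wooden block (110 mm square, 76 high) farther left; then the gear blank, 100 g (within 2%), a plain copper-coloured disc 46 mm across, 8 thick, lies on the left pan instead.
There are look-alikes about, which are no part of the job. What is shaped like the weight_100 but black or red is not meant.

How it is judged:
By the outcome, as a careful person would: the job done as asked, in the order asked, and still so for the second after the job is handed in, with the robot touching nothing.
It also fails if it takes over 54 s, if anything falls off the work surface, if the arm or the gripper's body presses on something with over 40 N, if the wrist force passes 120 N, or if a joint passes its speed limit or range.

### The arm

A 6-joint arm with a two-finger parallel gripper is mounted at the origin on the work surface. World frame = base frame: x ahead of the robot, y to its left, z up, the work surface at z = 0. Lengths are in m, angles in rad, forces in N, time in s.
With the tool pointing down it reaches from about 0.35 to 0.975 m from the base axis. Payload 4.9 kg.
Tool frame: the origin (TCP) lies midway between the tips of the shut fingers; the grasp point (between the pads) lies 19 mm behind it; z points along the fingers, y is the line along which they close (so a half turn about z gives the same grasp; the last joint's range is limited). The gripper opens to 85 mm and grips with 20 to 120 N. Pads are 22 mm wide; open, the fingers measure 114 mm over their backs; the gripper's body (76 mm by 85 mm) begins 54 mm behind the grasp point. The pads swing forward as they close: fully open they stand 13 mm farther back than shut.
Start: joints at [1.229, 0.053, 1.613, -0, 1.476, -0.119], TCP at [0.138, 0.61, 0.231] pointing down, gripper open.
Joint ranges: [-3.01, 3.01], [-1.01, 2.22], [0.06, 2.58], [-1.02, 4.17], [0.09, 2.62], [-3.14, 3.14]. Speed limits (rad/s): [2.57, 2.57, 3.14, 3.14, 3.14, 3.14].

### API

Orientations are given as a rotation vector (axis times angle).
In Python, from station import ctrl gives the robot as it stands. The module is installed in compiled form; this text tells all that it offers.
- The arm moves only by the shell command python3 -m handwheel 'ROWS' [OPENING] [FORCE]. ROWS is JSON, a list of rows, each a list of 2 entries, a list of its own where there are three numbers: the shift along the tool's x, y, z in cm, then the turn, a rotation vector about the tool's x, y, z in rad. In form: [[[tx, ty, tz], [ax, ay, az]], ...]. A call has 1 to 5 rows; each row is the pose to reach, as a shift and turn from the pose commanded when the call began, along the tool's axes at that moment; what a row does not reach only later rows make up. A row lasts 1/8 s, in which the tool goes at most 62.5 mm and 10.7 degrees, less where a joint would pass 70% of its speed; a pose out of reach is approached as far as the arm can. A call with a gripper value outside its range is refused whole. OPENING is the gripper's target within -1 to 1 (shut at 1, half-way at 0, fully open at -1), set as the call begins (- or left out, the last holds). The fingers move at their own pace and stop on an object; FORCE is the grip in N (left out, the last holds). Time passes only in rows, so rows that repeat a pose let the fingers close. It gives the time, the measured TCP pose, the force, the opening and the grip force at its end, in the units of the state.
- ctrl.get_obs(): the state, without advancing time (a new reading comes with each control period).
- ctrl.get_image(name): name is "side" or "top" or "wrist"; returns the picture (420x560x3 uint8, blue, green, red); there is no depth.
- ctrl.calibration(name): a dict with "fx", "fy", "cx", "cy" (pixels), "R" (3x3) and "t" (3): a world point X has camera coordinates R X + t. Camera axes: x right, y down, z forward; pixel columns grow to the right and rows downward; lengths in m; the calibration is good to about 2 mm. The wrist camera is an equidistant fisheye: a pixel r from the principal point sees the ray r / f radians off the axis. A picture is of the moment at which its call begins: read the wrist's pose just before it. calibration takes no time and is no camera call; for the wrist camera it gives the pose at the moment of the call.
- ctrl.finish_job(): hands the job in; it is judged then, once.
Trained networks look in the newest picture that a camera, given by its name, has taken for a name from the list of things; names that differ only in an ending like _2 or _b are one class to them, and where a whole thing is asked for, a point or a joint stands for the part that bears it (a point fixed in the world has none). Each returns a list of dicts, best first, with "score" (0 to 1); they miss things now and then, are a little off and sometimes report something else, mostly with a low value. They report only what shows in the picture. A call takes as long as a camera call. They do not tell look-alikes from the thing itself.
- ctrl.look_for(camera, query): "position" ([column, row] in pixels, amid what is visible of it).
- ctrl.landmark_of(camera, query): "position" ([column, row] in pixels: a listed point, or the origin of a listed thing).
The state is a dict: "t": time; "q": joint angles; "dq": joint speeds; "effort": joint torques, N m; "tool_pos": TCP position; "tool_rot": TCP orientation; "contact_force": force on the tool from outside, world axes, zero at the start; "wrist_torque": the same for the moment, N m; "opening": finger opening in m; "grip_force": force on a finger pad.
Only numpy, scipy, OpenCV 4.12 (cv2) and the standard library are available. Lean on these libraries where they do the work, as an engineer would, in place of code of your own. Each camera call takes 0.05 s, during which the arm holds its last target. There are 200 camera calls.

## Working session

There is one attempt and no reset: what is moved stays moved. The work goes in short steps, Python scripts to look and compute and a shell command to move; the robot and the scene stay as the last step left them, time stands still between calls to the robot, and variables do not carry over. Pictures are saved under pics/ and viewed, at most 10 in all, crops included, and the job is handed in when it is done.

```bash
mkdir -p pics; cat > h.py <<'E'
import numpy as np, cv2
from station import ctrl
from scipy.spatial.transform import Rotation as Ro
def ray(c,p):
    k=ctrl.calibration(c); R=np.array(k["R"]);t=np.array(k["t"])
    u=np.array([(p[0]-k["cx"])/k["fx"],(p[1]-k["cy"])/k["fy"]])
    if c=="wrist":
        r=np.linalg.norm(u); d=np.r_[u/max(r,1e-9)*np.sin(r),np.cos(r)]
    else: d=np.r_[u,1]
    return -R.T@t, R.T@d
def at_z(c,p,z):
    o,d=ray(c,p); return o+d*(z-o[2])/d[2]
def shift(X):
    "tool-frame shift in cm from current tool pose to world X"
    s=ctrl.get_obs(); return np.round(100*(Ro.from_rotvec(s["tool_rot"]).inv().apply(np.array(X)-s["tool_pos"])),2)
E
python3 - <<'E'
from h import *
a=[]
for c in("top","side"):
    a.append(ctrl.get_image(c))
    for q in("weight_100","weight_200","weight_pan_top","flange"):
        r=ctrl.landmark_of(c,q)
        z=.09 if q=="flange" else .104 if 'pan' in q else 0
        for e in r[:5]: print(c,q,round(e["score"],2),np.round(e["position"]),np.round(at_z(c,e["position"],z),3))
cv2.imwrite("pics/t.png",a[0]);cv2.imwrite("pics/s.png",a[1])
s=ctrl.get_obs();print(s["t"],s["tool_rot"],Ro.from_rotvec(s["tool_rot"]).as_matrix().round(2))
E
```

```text
top weight_100 0.62 [409. 211.] [ 0.562 -0.307  0.   ]
top weight_100 0.56 [448. 224.] [ 0.521 -0.417  0.   ]
top weight_100 0.45 [433. 247.] [ 0.456 -0.368  0.   ]
top weight_100 0.4 [442. 268.] [ 0.394 -0.387  0.   ]
top weight_200 0.62 [409. 211.] [ 0.562 -0.307  0.   ]
top weight_200 0.56 [448. 224.] [ 0.521 -0.417  0.   ]
top weight_200 0.45 [433. 247.] [ 0.456 -0.368  0.   ]
top weight_200 0.4 [442. 268.] [ 0.394 -0.387  0.   ]
top weight_pan_top 0.87 [326. 199.] [ 0.575 -0.059  0.104]
top flange 0.82 [132. 231.] [0.499 0.463 0.09 ]
side weight_100 0.73 [350. 307.] [ 0.557 -0.298  0.   ]
side weight_100 0.61 [362. 352.] [ 0.514 -0.411  0.   ]
side weight_100 0.59 [306. 365.] [ 0.387 -0.383  0.   ]
side weight_100 0.56 [328. 354.] [ 0.445 -0.381  0.   ]
side weight_200 0.73 [350. 307.] [ 0.557 -0.298  0.   ]
side weight_200 0.61 [362. 352.] [ 0.514 -0.411  0.   ]
side weight_200 0.59 [306. 365.] [ 0.387 -0.383  0.   ]
side weight_200 0.56 [328. 354.] [ 0.445 -0.381  0.   ]
side flange 0.48 [220. 144.] [0.494 0.424 0.09 ]
0.5 [-3.49246557e-01 -3.12211393e+00  1.09253420e-04] [[-0.98  0.22 -0.  ]
 [ 0.22  0.98 -0.  ]
 [-0.   -0.   -1.  ]]
```

View pics/t.png

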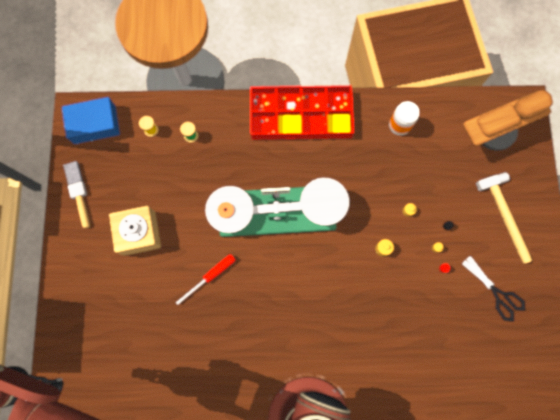

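```bash
python3 - <<'E'
import cv2
t=cv2.imread("pics/t.png");s=cv2.imread("pics/s.png")
a=cv2.resize(t[180:300,370:490],(480,480),interpolation=2);b=cv2.resize(s[280:400,270:390],(320,320)) if 0 else s[270:390,260:400]
b=cv2.resize(b,(320,274)); o=cv2.resize(s,(320,240))
import numpy as np
r=np.vstack([b,o]);a=cv2.resize(a,(480,514));cv2.imwrite("pics/c.png",np.hstack([a,r]))
E
```

```text
(no output)
```

View pics/c.png

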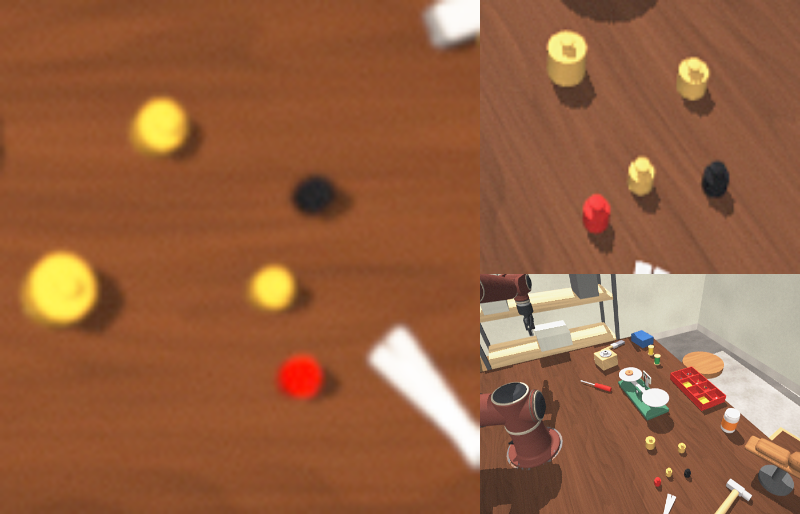

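The flange lies on the block (132,231) and the copper gear is on the left pan (227,210), so only the 100 g weight is needed. It could be confused with the red (445,268) and black (448,224) look-alikes, the 200 g weight (410,210) and the 500 g weight (386,247). I choose the small brass one at (438,247), which the crop confirms.

```bash
python3 - <<'E'
from h import *
t=cv2.imread("pics/t.png")
hsv=cv2.cvtColor(t,cv2.COLOR_BGR2HSV)
m=cv2.inRange(hsv,(20,150,120),(35,255,255));n,_,st,ce=cv2.connectedComponentsWithStats(m)
for i in range(1,n):
    if st[i,4]>30 and ce[i][0]>370 and ce[i][1]>195: print(ce[i].round(1),st[i,4],at_z("top",ce[i],.018).round(3))
m=cv2.inRange(hsv,(0,0,190),(180,70,255));n,_,st,ce=cv2.connectedComponentsWithStats(m)
for u in((325,202),(229,210)):print(at_z("top",u,.104).round(3))
W=at_z("top",(438.5,247),.018)
print(shift([.42,.2,.25]),shift([W[0],W[1],.16]))
E
```

```text
[409.3 208.9] 100 [ 0.563 -0.303  0.018]
[384.7 246.8] 197 [ 0.455 -0.227  0.018]
[437.7 246.8] 67 [ 0.453 -0.376  0.018]
[ 0.567 -0.055  0.104]
[0.549 0.203 0.104]
[-36.54 -33.71  -1.87] [-52.46 -89.34   7.13]
```

```bash
python3 -m handwheel '[[[-36.5,-33.7,-2],[0,0,0]],[[-36.5,-33.7,-2],[0,0,0]],[[-36.5,-33.7,-2],[0,0,0]],[[-36.5,-33.7,-2],[0,0,0]],[[-36.5,-33.7,-2],[0,0,0]]]' -1 30
python3 - <<'E'
from h import *
print(shift([.42,.2,.25]),shift([.45,-.378,.16]))
E
```

```text
t: 1.12
tool_pos: [0.3158, 0.3506, 0.2443]
tool_rot: [0.348, 3.121, 0.001]
contact_force: [1.0, 0.1, -0.5]
opening: 0.0855
grip_force: 0.0
[-13.48 -12.39  -0.57] [-29.14 -68.12   8.39]
```

```bash
python3 -m handwheel '[[[-12,-12,0],[0,0,0]],[[-12,-12,0],[0,0,0]],[[-18,-35,2],[0,0,0]],[[-20,-45,4],[0,0,0]],[[-22,-50,4],[0,0,0]]]'
python3 -m handwheel '[[[-9,-36,4],[0,0,0]],[[-9,-36,4],[0,0,0]],[[-9,-36,4],[0,0,0]],[[-9,-36,4],[0,0,0]],[[-9,-36,4],[0,0,0]]]'
python3 - <<'E'
from h import *
print(shift([.45,-.378,.14]))
E
```

```text
t: 1.75
tool_pos: [0.3982, 0.0588, 0.2268]
tool_rot: [0.349, 3.121, 0.0]
contact_force: [0.4, 0.6, 0.6]
opening: 0.0852
grip_force: 0.0
t: 2.38
tool_pos: [0.405, -0.2523, 0.1934]
tool_rot: [0.35, 3.121, -0.001]
contact_force: [0.6, 1.1, 0.8]
opening: 0.0856
grip_force: 0.0
[ -7.17 -11.26   5.36]
```

```bash
python3 -m handwheel '[[[-7,-11,5],[0,0,0]],[[-7,-11,5],[0,0,0]],[[-7,-11,5],[0,0,0]],[[-7,-11,5],[0,0,0]],[[-7,-11,5],[0,0,0]]]'
python3 - <<'E'
from h import *
im=ctrl.get_image("wrist");cv2.imwrite("pics/w1.png",im)
for e in ctrl.landmark_of("wrist","weight_100")[:5]: print(round(e["score"],2),np.round(e["position"]),np.round(at_z("wrist",e["position"],0),3))
hsv=cv2.cvtColor(im,cv2.COLOR_BGR2HSV)
m=cv2.inRange(hsv,(18,130,100),(35,255,255));n,_,st,ce=cv2.connectedComponentsWithStats(m)
for i in range(1,n):
    if st[i,4]>80: print(ce[i].round(1),st[i],at_z("wrist",ce[i],.018).round(3))
print(shift([.45,-.378,.005]))
E
```

```text
t: 3.0
tool_pos: [0.4495, -0.3719, 0.1443]
tool_rot: [0.348, 3.121, -0.001]
contact_force: [-0.2, 0.8, -0.4]
opening: 0.0853
grip_force: 0.0
0.96 [253. 262.] [ 0.514 -0.408  0.   ]
0.94 [362. 275.] [ 0.556 -0.303  0.   ]
0.94 [244. 138.] [ 0.396 -0.388  0.   ]
0.64 [274. 200.] [ 0.457 -0.374  0.   ]
[437.6 167.4] [ 408  142   59   54 2406] [ 0.454 -0.22   0.018]
[271.1 200.2] [256 184  31  34 805] [ 0.451 -0.375  0.018]
[ 52.  230.8] [ 32 207  40  45 398] [ 0.432 -0.612  0.018]
[359.3 286.5] [349 268  20  41 559] [ 0.557 -0.31   0.018]
[  8.8 368.9] [   0  336   27   75 1104] [ 0.638 -0.872  0.018]
[-0.15 -0.58 13.96]
```

View pics/w1.png

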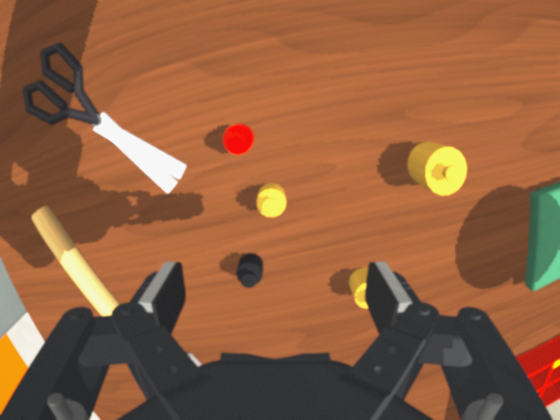

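The picture shows the small brass weight at (271,200), with the red one at (238,138) and the black one at (249,268) clear of the fingers.

```bash
python3 -m handwheel '[[[-0.4,-0.3,4],[0,0,0]],[[-0.4,-0.3,8],[0,0,0]],[[-0.4,-0.3,11],[0,0,0]],[[-0.4,-0.3,12.5],[0,0,0]],[[-0.4,-0.3,12.5],[0,0,0]]]'
python3 - <<'E'
from h import *
print(shift([.453,-.376,.005]))
E
```

```text
t: 3.72
tool_pos: [0.4522, -0.3758, 0.0179]
tool_rot: [-0.348, -3.121, -0.001]
contact_force: [-0.2, 0.2, 0.7]
opening: 0.0853
grip_force: 0.0
[-0.08 -0.01  1.29]
```

```bash
python3 -m handwheel '[[[0,0,0.6],[0,0,0]],[[0,0,1.2],[0,0,0]],[[0,0,1.2],[0,0,0]]]'
python3 -m handwheel '[[[0,0,0],[0,0,0]],[[0,0,0],[0,0,0]],[[0,0,0],[0,0,0]],[[0,0,0],[0,0,0]],[[0,0,0],[0,0,0]]]' 1 30
python3 -m handwheel '[[[0,0,0],[0,0,0]],[[0,0,0],[0,0,0]],[[0,0,0],[0,0,0]],[[0,0,0],[0,0,0]]]'
```

```text
t: 4.1
tool_pos: [0.4524, -0.3765, 0.006]
tool_rot: [-0.349, -3.122, -0.0]
contact_force: [-0.3, 0.7, 0.2]
opening: 0.0854
grip_force: 0.0
t: 4.72
tool_pos: [0.4527, -0.3768, 0.0065]
tool_rot: [0.349, 3.122, -0.001]
contact_force: [0.6, 0.2, 0.7]
opening: 0.0225
grip_force: 29.5
t: 5.22
tool_pos: [0.4526, -0.3767, 0.0064]
tool_rot: [0.349, 3.122, -0.001]
contact_force: [0.3, -0.1, 2.9]
opening: 0.0226
grip_force: 29.6
```

```bash
python3 -m handwheel '[[[0,0,-5],[0,0,0]],[[0,0,-10],[0,0,0]],[[0,0,-16],[0,0,0]],[[0,0,-20],[0,0,0]],[[0,0,-20],[0,0,0]]]'
python3 - <<'E'
from h import *
im=ctrl.get_image("wrist");cv2.imwrite("pics/w2.png",im)
for e in ctrl.landmark_of("wrist","weight_pan_top")[:2]: print(round(e["score"],2),np.round(e["position"]),np.round(at_z("wrist",e["position"],.104),3))
print(shift([.571,-.057,.20]))
E
```

```text
t: 5.85
tool_pos: [0.4539, -0.378, 0.2104]
tool_rot: [0.348, 3.116, -0.008]
contact_force: [-0.7, 0.7, -0.9]
opening: 0.0225
grip_force: 29.6
[-4.56 33.74  0.5 ]
```

View pics/w2.png

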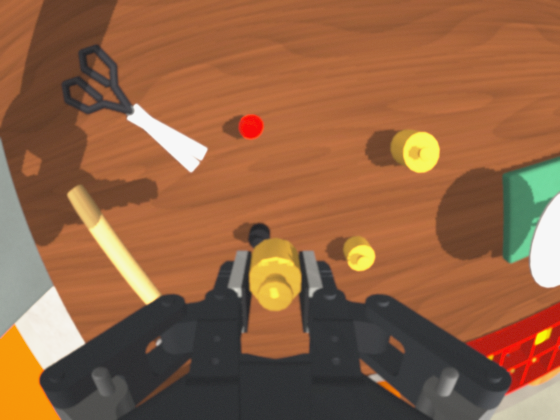

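The weight is held upright at (273,272). Next I move it over the pan.

```bash
python3 -m handwheel '[[[-0.8,6,0],[0,0,0]],[[-1.6,12,0],[0,0,0]],[[-2.4,18,0],[0,0,0]],[[-3.2,24,0],[0,0,0]],[[-3.6,27,0],[0,0,0]]]'
python3 - <<'E'
from h import *
im=ctrl.get_image("wrist")
for e in ctrl.landmark_of("wrist","weight_pan_top")[:2]: print("w",round(e["score"],2),np.round(e["position"]),np.round(at_z("wrist",e["position"],.104),3))
ctrl.get_image("top")
for e in ctrl.landmark_of("top","weight_pan_top")[:2]: print("t",round(e["score"],2),np.round(e["position"]),np.round(at_z("top",e["position"],.104),3))
print(shift([.571,-.057,.20]))
E
```

```text
t: 6.58
tool_pos: [0.5461, -0.1178, 0.2023]
tool_rot: [-0.344, -3.117, -0.003]
contact_force: [0.5, 0.1, -0.8]
opening: 0.0224
grip_force: 29.8
w 0.94 [363. 216.] [ 0.568 -0.049  0.104]
t 0.85 [326. 199.] [ 0.576 -0.057  0.104]
[-1.05  6.75  0.32]
```

```bash
python3 -m handwheel '[[[-1,5.5,0],[0,0,0]],[[-1,6,0],[0,0,0]],[[-1,6,2],[0,0,0]],[[-1,6,5],[0,0,0]],[[-1,6,5],[0,0,0]]]'
python3 - <<'E'
from h import *
print(shift([.570,-.054,.12]))
E
```

```text
t: 7.4
tool_pos: [0.5669, -0.0657, 0.1511]
tool_rot: [-0.351, -3.113, -0.001]
contact_force: [-1.0, 0.4, -0.5]
opening: 0.0223
grip_force: 30.0
[-0.07  1.21  3.11]
```

```bash
python3 -m handwheel '[[[-0.1,1.2,1.5],[0,0,0]],[[-0.1,1.2,3],[0,0,0]],[[-0.1,1.2,3.5],[0,0,0]],[[-0.1,1.2,3.5],[0,0,0]],[[-0.1,1.2,3.5],[0,0,0]]]'
python3 -m handwheel '[[[0,0,0.4],[0,0,0]],[[0,0,0.8],[0,0,0]],[[0,0,1.2],[0,0,0]],[[0,0,1.6],[0,0,0]],[[0,0,1.7],[0,0,0]]]'
python3 -m handwheel '[[[0,0,0],[0,0,0]],[[0,0,0],[0,0,0]],[[0,0,0],[0,0,0]]]'
python3 - <<'E'
from h import *
im=ctrl.get_image("side");im2=ctrl.get_image("wrist")
cv2.imwrite("pics/s2.png",np.hstack([cv2.resize(im[130:270,200:340],(400,400),interpolation=2),cv2.resize(im2,(400,300))[:, :] if 0 else cv2.resize(im2[60:420,80:480],(400,400))]))
E
```

```text
t: 8.02
tool_pos: [0.5743, -0.0535, 0.1218]
tool_rot: [0.349, 3.121, -0.0]
contact_force: [0.5, -0.1, -0.6]
opening: 0.0229
grip_force: 30.0
t: 8.65
tool_pos: [0.5737, -0.0534, 0.1037]
tool_rot: [-0.349, -3.122, -0.0]
contact_force: [-0.4, 0.7, -1.7]
opening: 0.0226
grip_force: 30.1
t: 9.02
tool_pos: [0.5739, -0.0534, 0.1043]
tool_rot: [0.349, 3.122, -0.0]
contact_force: [0.4, -0.0, -0.2]
opening: 0.0228
grip_force: 30.1
```

View pics/s2.png

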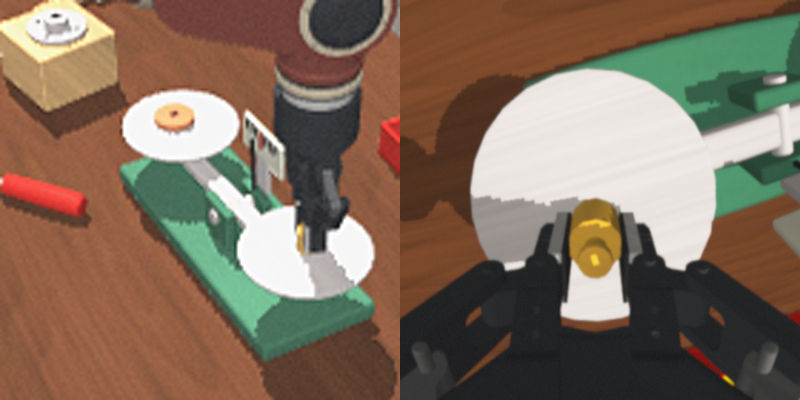

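The copper gear is on the left pan (175,117 in the crop) and the weight is over the right pan, roughly central. I go down to the level height and release.

```bash
python3 -m handwheel '[[[0,0,0.2],[0,0,0]],[[0,0,0.4],[0,0,0]],[[0,0,0.6],[0,0,0]],[[0,0,0.7],[0,0,0]],[[0,0,0.7],[0,0,0]]]'
python3 -m handwheel '[[[0,0,0],[0,0,0]],[[0,0,0],[0,0,0]],[[0,0,0],[0,0,0]],[[0,0,0],[0,0,0]]]'
```

```text
t: 9.75
tool_pos: [0.5738, -0.0534, 0.097]
tool_rot: [-0.349, -3.122, -0.0]
contact_force: [0.1, 0.7, -0.2]
opening: 0.0226
grip_force: 30.1
t: 10.25
tool_pos: [0.5738, -0.0534, 0.0971]
tool_rot: [-0.349, -3.122, -0.0]
contact_force: [-0.1, 1.2, 0.2]
opening: 0.023
grip_force: 30.1
```

```bash
python3 -m handwheel '[[[0,0,0],[0,0,0]],[[0,0,0],[0,0,0]],[[0,0,0],[0,0,0]],[[0,0,0],[0,0,0]],[[0,0,0],[0,0,0]]]' 0
python3 -m handwheel '[[[0,0,-1],[0,0,0]],[[0,0,-3],[0,0,0]],[[0,0,-6],[0,0,0]],[[0,0,-10],[0,0,0]],[[0,0,-15],[0,0,0]]]'
python3 -m handwheel '[[[6,-6,0],[0,0,0]],[[12,-12,0],[0,0,0]],[[15,-16,0],[0,0,0]],[[15,-20,0],[0,0,0]],[[15,-20,0],[0,0,0]]]'
python3 -m handwheel '[[[0,0,0],[0,0,0]],[[0,0,0],[0,0,0]],[[0,0,0],[0,0,0]],[[0,0,0],[0,0,0]],[[0,0,0],[0,0,0]]]'
python3 -m handwheel '[[[0,0,0],[0,0,0]],[[0,0,0],[0,0,0]],[[0,0,0],[0,0,0]],[[0,0,0],[0,0,0]],[[0,0,0],[0,0,0]]]'
python3 - <<'E'
from h import *
im=ctrl.get_image("side");im2=ctrl.get_image("top")
cv2.imwrite("pics/s3.png",np.hstack([cv2.resize(im[130:270,200:340],(400,400),interpolation=2),cv2.resize(im2[140:280,200:340],(400,400))]))
E
```

```text
t: 10.88
tool_pos: [0.5739, -0.0534, 0.0972]
tool_rot: [0.349, 3.122, -0.0]
contact_force: [-0.6, -0.8, -0.1]
opening: 0.0428
grip_force: 0.0
t: 11.5
tool_pos: [0.5735, -0.0533, 0.2493]
tool_rot: [0.349, 3.122, -0.0]
contact_force: [0.6, -0.1, -0.7]
opening: 0.0427
grip_force: 0.0
t: 12.12
tool_pos: [0.3818, -0.2181, 0.2492]
tool_rot: [0.359, 3.118, -0.004]
contact_force: [0.4, 0.5, -0.5]
opening: 0.043
grip_force: 0.0
t: 12.75
tool_pos: [0.3836, -0.2149, 0.247]
tool_rot: [-0.348, -3.122, -0.0]
contact_force: [-0.4, -0.1, -0.5]
opening: 0.0426
grip_force: 0.0
t: 13.38
tool_pos: [0.3834, -0.2153, 0.2472]
tool_rot: [0.349, 3.122, -0.0]
contact_force: [0.4, 0.0, 0.2]
opening: 0.0424
grip_force: 0.0
```

View pics/s3.png

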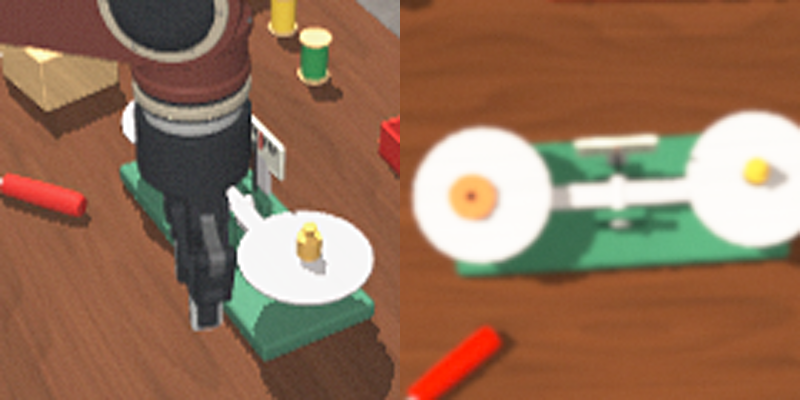

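The weight stands upright on the right pan (310,243 in the left crop). I check numerically that the beam is level, from the change in the pan's position in the side view.

```bash
python3 - <<'E'
from h import *
a=cv2.imread("pics/s.png");b=ctrl.get_image("side")
k=ctrl.calibration("side")
def pj(X):
    c=np.array(k["R"])@X+k["t"];return np.array([k["fx"]*c[0]/c[2]+k["cx"],k["fy"]*c[1]/c[2]+k["cy"]])
for z in(.104,.09,.076):print(z,pj([.571,-.057,z]))
for i in(a,b):
    m=cv2.inRange(cv2.cvtColor(i,cv2.COLOR_BGR2HSV),(0,0,170),(180,60,255))
    n,l,st,ce=cv2.connectedComponentsWithStats(m);L=[j for j in range(1,n) if 290<st[j,0]+st[j,2]/2<325 and 180<st[j,1]+st[j,3]/2<240 and st[j,4]>300]
    for j in L:
        c=cv2.findContours((l==j).astype('uint8'),0,1)[0][0]
        print(st[j],cv2.fitEllipse(cv2.convexHull(c)))
E
```

```text
0.104 [307.72822237 215.98776229]
0.09 [307.54584999 219.83300627]
0.076 [307.36635379 223.61760729]
[ 279  195   52   41 1228] ((301.1841735839844, 215.36917114257812), (36.946224212646484, 60.009071350097656), 114.03478240966797)
```

The pan's ellipse now spans rows 204–236, centre about 220. The predicted row for a level beam (90 mm) is 219.8, so the beam is level.

```bash
python3 -c "
from station import ctrl
print(ctrl.finish_job())"
```

```text
the job is handed in; nothing more can be done
None
```

I handed the job in: the left pan held the copper gear blank, so the 100 g weight alone now stands upright on the right pan, and the side camera shows that pan at its level height; the 200 g weight and the flange were left alone.

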